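# Make up the blister-card press jig

### The job

Make up the blister-card press jig on the worktop: lower the notched pocket plate with the four corner holes over the four posts of the base until it lies flat on their shoulders, then lower the plate with the raised bar grip over the same four posts so that it lies flat on the pocket plate. Lower the plates rather than dropping them, let go of both, and leave the shorter two-hole plate where it is.

Things in the scene. Friction and masses are not known exactly. Their poses are not given: they have to be found in the camera images.
- jig_base: Fixed aluminium base 200x116x12 mm (x,y,z) with 4 steel posts at x=+-66, y=+-28. Each stands on a round shoulder 40 mm across, its flat top 30 mm above the worktop; the post above is 12 mm thick, tapers to 4 mm over the last 9 mm and ends 73.5 mm above the worktop. Origin: centre of underside, on the worktop; x along its length, z up. Same after a half turn.
- pocket_plate: Loose grey plastic plate 178x100x12 mm, 0.2 kg, lying flat: two ends 46 mm long, joined by a waist 46 mm wide (y), 86 long between two finger notches; ten small dark round pockets in the waist. Grip across the waist. Four 30 mm holes at x=+-66, y=+-28. Origin: centre of underside; x along its length, z up. Same after a half turn. Goes first: underside 30 mm above the base's origin.
- press_plate: Loose grey plastic plate 178x100x12 mm, 0.3 kg, plain rectangle lying flat, four 30 mm holes at x=+-66, y=+-28. On its middle a bar grip 90 mm long (x), 22 wide (y), 12 to 42 mm above its underside: grip it across y. Origin: centre of underside; x along its length, z up. Same after a half turn. Goes second, on the pocket plate: underside 42 mm above the base's origin.
- spare_plate: Loose grey plastic plate of another jig, 150x100x12 mm, notched like the pocket plate but shorter, without pockets and with only one 30 mm hole in the middle of each end. Not needed: leave it where it lies. Origin: centre of underside; x along its length, z up.

How it is judged (in metres and radians):
On the way, in this order (a step that is already met when the one before it is completed fails the run):
1. the pocket plate lies flat on the post shoulders, all four posts through it, with the press plate still away from the jig (horizontal distance between pocket_plate and jig_base below 0.014 m and z of pocket_plate in the frame of jig_base between 0.026 and 0.034 m and angle between the x axis of pocket_plate and the x axis of jig_base, either way round below 0.2 rad and angle between pocket_plate's own z axis and vertical below 0.06 rad and horizontal distance between press_plate and jig_base above 0.1 m), for 0.2 s.
2. the press plate lies flat on the pocket plate, all four posts through both (horizontal distance between each of press_plate, pocket_plate and jig_base below 0.014 m and z of press_plate in the frame of jig_base between 0.038 and 0.046 m and angle between the x axis of each of press_plate, pocket_plate and the x axis of jig_base, either way round below 0.2 rad and angle between each of press_plate, pocket_plate's own z axis and vertical below 0.06 rad and z of pocket_plate in the frame of jig_base between 0.026 and 0.034 m), for 0.2 s.
At the end, for the whole second after the job is handed in: The pocket plate lies on the post shoulders (underside 30 mm above the base's origin, within 4 mm) and the press plate on it (42 mm, within 4 mm), each within 14 mm of the base's centre, within 0.2 rad of its length direction either way round and within 0.06 rad of level, both released and at rest (all of step 2 and linear speed of each of pocket_plate, press_plate below 0.03 m/s); the robot touches nothing.
It fails at once if the spare plate is moved more than 40 mm (distance of spare_plate from where it was at the start of the episode above 0.04 m).
It fails at once if a plate is dropped onto the jig (faster than 0.7 m/s among the posts) ((horizontal distance between pocket_plate and jig_base below 0.06 m and linear speed of pocket_plate above 0.7 m/s and z of pocket_plate in the frame of jig_base below 0.07 m) or (horizontal distance between press_plate and jig_base below 0.06 m and linear speed of press_plate above 0.7 m/s and z of press_plate in the frame of jig_base below 0.07 m)).
It also fails if it takes over 64 s, if anything falls off the work surface, if the arm or the gripper's body presses on something with over 40 N, if the wrist force passes 120 N, or if a joint passes its speed limit or range.

### The arm

A 6-joint arm with a two-finger parallel gripper is mounted at the origin on a cart in front of the work surface, level with it; the furniture and walls round the work are solid. World frame = base frame: x ahead of the robot, y to its left, z up, the work surface at z = 0. Lengths are in mm, angles in rad, forces in N, time in s.
With the tool pointing down it reaches from about 350 to 850 mm from the base axis. Payload 8.1 kg.
Tool frame: the origin (TCP) lies on the centre line of the jaws, within the pads' length; the fingertips stand manip.nose_length ahead of it and the grasp point (between the pads) lies 11 mm behind it (manip.nose_length is the distance from the TCP to the fingertips, in mm); z points along the fingers, y is the line along which they close (so a half turn about z gives the same grasp; the last joint's range is limited). The gripper opens to 85 mm and grips with 20 to 120 N. Pads are 22 mm wide; open, the fingers measure 114 mm over their backs; the gripper's body (76 mm by 85 mm) begins 54 mm behind the grasp point. The pads swing forward as they close: fully open they stand 13 mm farther back than shut.
Start: joints at [1.026, 0.13, 1.488, -0, 1.523, -0.085], TCP at [266.242, 537.699, 239.292] pointing down, gripper open.
Joint ranges: [-2.96, 2.96], [-0.89, 2.26], [0.02, 2.5], [-1.34, 4.48], [0, 2.73], [-2.66, 2.66]. Speed limits (rad/s): [2.39, 2.39, 2.79, 3.14, 3.14, 3.14].

### API

Orientations are given as a rotation vector (axis times angle).
In Python, from bench import manip gives the robot as it stands.
- The arm moves only by the tool step_arm, never from a script. Its argument "increments" is a list of rows, each a list of 7 numbers: the shift along the tool's x, y, z in m, then the turn, a rotation vector about the tool's x, y, z in rad, then the opening, from 0 (shut) to 1 (fully open). In form: [[dx, dy, dz, rx, ry, rz, grip], ...]. A call has 1 to 8 rows; each row shifts and turns the commanded pose from where the row before left it, along the tool's axes as they then stand; what a row does not reach is not made up. A row lasts 1/10 s, in which the tool goes at most 50 mm and 8.59 degrees, less where a joint would pass 70% of its speed; a pose out of reach is approached as far as the arm can. A call is refused whole if a number of a shift passes 0.05 or a number of a turn 0.15, either way. A call with a gripper value outside its range is refused whole. The fingers move at their own pace and stop on an object; "force" is the grip in N (left out, the last holds). Time passes only in rows, so rows that do not move let the fingers close. It gives the time, the measured TCP pose, the force, the opening and the grip force at its end, in the units of the state.
- manip.observe(): the state, without advancing time (a new reading comes with each control period).
- manip.capture(name): name is "side" or "top"; returns the picture (480x640x3 uint8, red, green, blue); there is no depth.
- manip.camera_params(name): a dict with "intrinsics" (3x3 intrinsics, pixels), "dist" ([k1, k2, p1, p2, k3] as OpenCV has them; the pictures are not rectified), "pose" (4x4, takes a point from camera to world coordinates). Camera axes: x right, y up, looking along -z (the intrinsics and any distortion apply to the point x, -y, -z); pixel columns grow to the right and rows downward; lengths in mm; the calibration is good to about 2 mm. A picture is of the moment at which its call begins. camera_params takes no time and is no camera call.
- manip.job_done(): hands the job in; it is judged then, once.
The state is a dict: "clock": time; "q": joint angles; "qd": joint speeds; "joint_efforts": joint torques, N m; "tool_pos": TCP position; "eef_rot": TCP orientation; "force": force on the tool from outside, world axes, zero at the start; "ft_torque": the same for the moment, N m; "opening": finger opening in mm; "grip_force": force on a finger pad.
Only numpy, scipy, OpenCV 4.12 (cv2) and the standard library are available. Lean on these libraries where they do the work, as an engineer would, in place of code of your own. Each camera call takes 0.05 s, during which the arm holds its last target. There are 200 camera calls.

## Working session

There is one attempt and no reset: what is moved stays moved. The work goes in short steps, Python scripts to look and compute and a tool call to move; the robot and the scene stay as the last step left them, time stands still between calls to the robot, and variables do not carry over. Pictures are saved under pics/ and viewed, at most 10 in all, crops included, and the job is handed in when it is done.

Besides the shell and the picture viewer there is one more tool, called after "Request:" as name(argument=value, ...), one argument or row to a line, values as JSON. step_arm: Moves the arm, as the interface text tells. Its arguments: {"type":"object","properties":{"increments":{"type":"array"},"force":{"type":"number"}},"required":["increments"]}

```bash
mkdir -p pics
python3 - <<'E'
from bench import manip
import cv2,numpy as np
np.set_printoptions(precision=4,suppress=True)
for n in("top","side"):
    cv2.imwrite(f"pics/{n}0.png",manip.capture(n)[...,::-1])
    p=manip.camera_params(n);print(n,p["intrinsics"],p["dist"],p["pose"])
print(manip.observe(),manip.nose_length)
E
```

```text
top [[564.5314   0.     318.798 ]
 [  0.     564.5314 239.9325]
 [  0.       0.       1.    ]] [-0.0234  0.      0.      0.      0.    ] [[  -0.0262    0.9922   -0.1217  311.3589]
 [  -0.9995   -0.0284   -0.0163  -58.1255]
 [  -0.0196    0.1212    0.9924 1332.4261]
 [   0.        0.        0.        1.    ]]
side [[461.6081   0.     326.3683]
 [  0.     461.6081 239.1934]
 [  0.       0.       1.    ]] [-0.0711  0.      0.      0.      0.    ] [[   0.9995    0.0227   -0.0229  474.7169]
 [  -0.0321    0.6356   -0.7713 -947.6048]
 [  -0.0029    0.7717    0.636   777.6129]
 [   0.        0.        0.        1.    ]]
{'clock': 0.1, 'q': array([ 1.0256,  0.1311,  1.4892, -0.    ,  1.523 , -0.0854]), 'qd': array([ 0.0003,  0.0003, -0.0025, -0.0004, -0.0015,  0.0049]), 'joint_efforts': array([  0.0012, -57.0951, -50.194 ,  -0.0002,   0.0081,  -0.    ]), 'tool_pos': array([265.9984, 537.2614, 238.3183]), 'eef_rot': array([-0.7158, -3.0584,  0.0026]), 'force': array([-0.2524, -0.7065, -0.3305]), 'ft_torque': array([0.0053, 0.01  , 0.0258]), 'grip_force': 0.0, 'opening': 85.21660486115447} 8.0
```

View pics/top0.png

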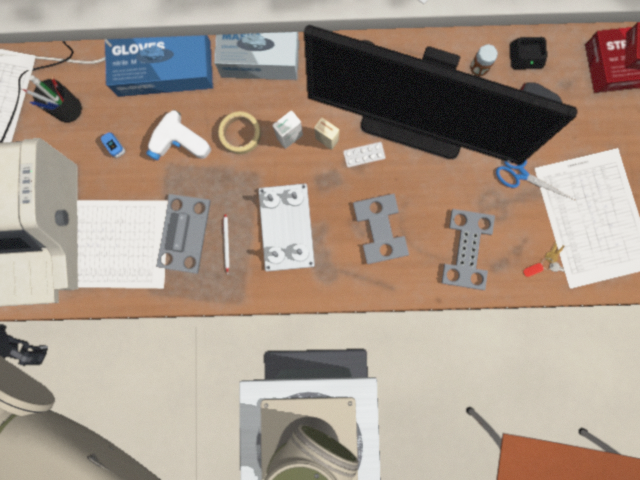

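View pics/side0.png

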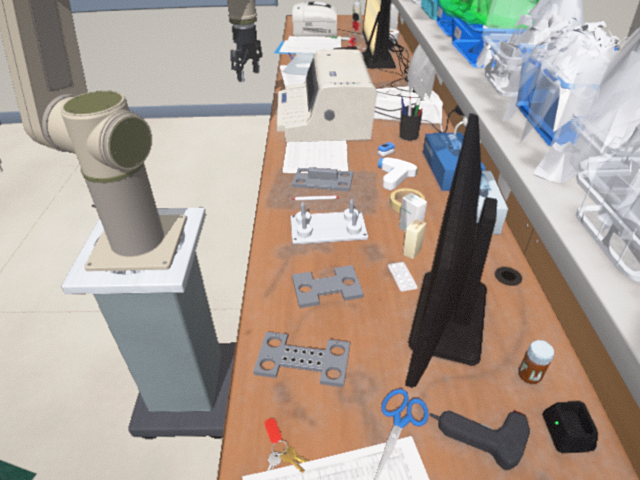

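The top view shows the press plate at about (184,233), the base at (286,227), the spare at (381,229) and the pocket plate at (467,248). The side view shows the same four at (322,179), (330,227), (328,285) and (302,358). Next I segment the plates and their holes in both views.

```bash
cat > h.py <<'E'
import cv2,numpy as np
from bench import manip
np.set_printoptions(precision=2,suppress=True)
def cam(n):
    p=manip.camera_params(n);T=np.array(p["pose"],float)
    return np.array(p["intrinsics"],float),np.array(p["dist"],float),T[:3,:3]@np.diag([1,-1,-1]),T[:3,3]
def ray(n,uv):
    K,d,R,t=cam(n);u=cv2.undistortPoints(np.float64(uv).reshape(-1,1,2),K,d)[:,0]
    return t,np.c_[u,np.ones(len(u))]@R.T
def onplane(n,uv,z):
    t,r=ray(n,uv);return t+r*((z-t[2])/r[:,2])[:,None]
def proj(n,P):
    K,d,R,t=cam(n);return cv2.projectPoints(np.float64(P).reshape(-1,1,3),cv2.Rodrigues(R.T)[0],-R.T@t,K,d)[0][:,0]
def tri(a,b):
    out=[]
    for p,q in zip(np.atleast_2d(a),np.atleast_2d(b)):
        t1,r1=ray("top",p);t2,r2=ray("side",q)
        A=np.c_[r1[0],-r2[0]];s=np.linalg.lstsq(A,t2-t1,rcond=None)[0]
        out.append(np.r_[(t1+s[0]*r1[0]+t2+s[1]*r2[0])/2,np.linalg.norm(A@s-(t2-t1))])
    return np.array(out)
E
python3 - <<'E'
from h import *
rois={"top":dict(pocket=(435,200,65,95),press=(150,188,65,92),base=(250,175,75,105)),
"side":dict(pocket=(248,325,108,65),press=(285,160,75,38),base=(282,190,95,58))}
tiles=[]
for n in rois:
    im=cv2.imread(f"pics/{n}0.png")
    for k,(x,y,w,h) in rois[n].items():
        c=im[y:y+h,x:x+w]; S=6
        c=cv2.resize(c,None,fx=S,fy=S,interpolation=cv2.INTER_CUBIC)
        m=np.uint8(cv2.cvtColor(c,cv2.COLOR_BGR2HSV)[...,1]<75)*255
        cs,hi=cv2.findContours(m,cv2.RETR_CCOMP,cv2.CHAIN_APPROX_NONE)
        for q,hh in zip(cs,hi[0]):
            a=cv2.contourArea(q)/S/S
            if a<12: continue
            M=cv2.moments(q);ctr=np.array([M["m10"]/M["m00"],M["m01"]/M["m00"]])/S+[x,y]-.5+.5/S
            print(n,k,"hole" if hh[3]>=0 else "outer",round(a,1),ctr)
        cv2.drawContours(c,cs,-1,(0,255,0),1)
        t=np.zeros((300,266,3),np.uint8);s=min(266/c.shape[1],300/c.shape[0]);c=cv2.resize(c,None,fx=s,fy=s,interpolation=cv2.INTER_AREA);t[:c.shape[0],:c.shape[1]]=c;tiles.append(t);print("tile scale",s*S)
cv2.imwrite("pics/seg.png",np.vstack([np.hstack(tiles[:3]),np.hstack(tiles[3:])]))
E
```

```text
top pocket outer 2577.0 [467.98 249.06]
top pocket hole 96.5 [475.93 278.43]
top pocket hole 99.4 [452.23 274.67]
top pocket hole 81.0 [483.07 223.6 ]
top pocket hole 95.5 [459.58 219.64]
tile scale 3.1578947368421053
top press outer 5185.4 [181.17 234.82]
top press hole 41.6 [207.57 260.72]
top press hole 17.2 [198.85 209.99]
top press hole 14.8 [177.94 203.95]
top press hole 15.4 [207.61 196.13]
top press hole 27.8 [209.01 191.65]
tile scale 3.260869565217391
top base outer 53.8 [251.73 195.15]
top base outer 4465.0 [287.1  228.28]
top base outer 13.6 [254.44 182.2 ]
tile scale 2.8571428571428568
side pocket outer 3094.7 [302.91 358.55]
side pocket hole 93.8 [332.83 373.88]
side pocket hole 91.9 [267.32 364.93]
side pocket hole 84.9 [336.96 350.75]
side pocket hole 78.2 [274.08 342.62]
tile scale 2.462962962962963
side press outer 2510.9 [320.25 178.69]
side press hole 100.9 [315.66 192.15]
side press hole 13.2 [300.39 190.51]
tile scale 3.546666666666667
side base outer 3976.1 [327.45 216.28]
side base hole 136.7 [328.11 209.11]
side base hole 23.1 [324.11 201.39]
side base hole 31.5 [361.49 199.33]
side base hole 13.4 [292.88 198.02]
side base hole 71.7 [339.21 194.31]
tile scale 2.8
```

View pics/seg.png

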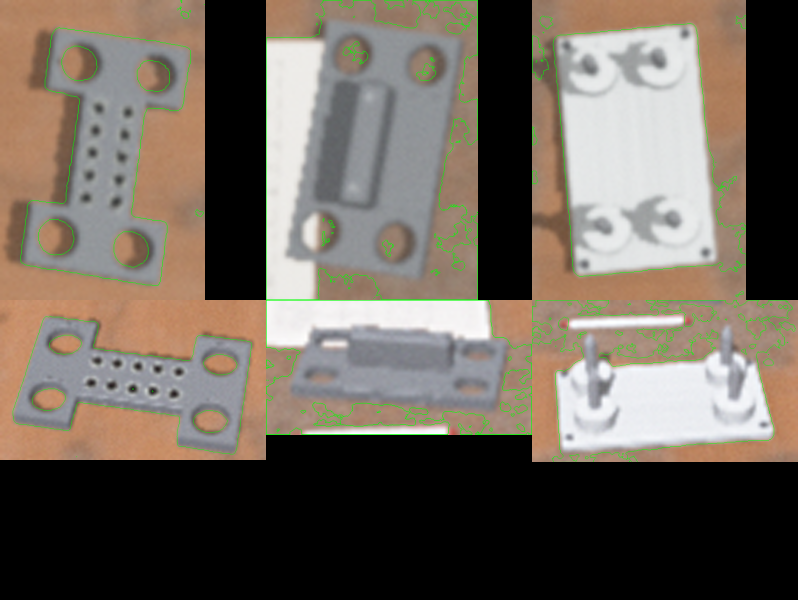

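Segmentation found all four pocket-plate holes in both views. I pick the press holes, base corners and post tips from the tiles, then triangulate.

Run:
```python
from h import *
T=lambda pts,off,s,roi:(np.float64(pts)-off)/s+roi-.5
# order (+x+y),(+x-y),(-x+y),(-x-y)
S={}
S["pocket"]=([[459.58,219.64],[483.07,223.6],[452.23,274.67],[475.93,278.43]],[[336.96,350.75],[332.83,373.88],[274.08,342.62],[267.32,364.93]])
S["press"]=(T([[351,56],[427,65],[318,232],[396,242]],(266,0),3.261,(150,188)),T([[478,350],[471,384],[330,340],[322,374]],(266,300),3.547,(285,160)))
S["corners"]=(T([[556,38],[694,25],[577,274],[717,262]],(532,0),2.857,(250,175)),T([[756,361],[773,430],[557,372],[562,443]],(532,300),2.8,(282,190)))
S["tips"]=(T([[590,58],[658,51],[604,223],[672,212]],(532,0),2.857,(250,175)),T([[726,329],[737,362],[590,337],[592,352]],(532,300),2.8,(282,190)))
mod={k:np.array([[66,28],[66,-28],[-66,28],[-66,-28]],float) for k in S};mod["corners"]=np.array([[100,58],[100,-58],[-100,58],[-100,-58]],float)
zz=dict(pocket=12,press=12,corners=12,tips=73)
for k,(a,b) in S.items():
    X=tri(a,b);print(k);print(X)
    for nm,P in(("tri",X[:,:2]),("top",onplane("top",a,zz[k])[:,:2]),("side",onplane("side",b,zz[k])[:,:2])):
        c=P.mean(0);d=P-c;M=mod[k]
        yaw=np.arctan2((M[:,0]*d[:,1]-M[:,1]*d[:,0]).sum(),(M*d).sum())
        R=np.array([[np.cos(yaw),-np.sin(yaw)],[np.sin(yaw),np.cos(yaw)]])
        print(nm,c,"yaw",round(yaw,3),"resid",np.linalg.norm(d-M@R.T,axis=1))
o=manip.observe();print(cv2.Rodrigues(o["eef_rot"])[0])
```

```text
pocket
[[ 512.63 -370.93    7.27    0.12]
 [ 501.73 -425.82    7.27    0.2 ]
 [ 383.25 -346.36    7.51    0.44]
 [ 372.82 -401.17    7.55    0.24]]
tri [ 442.61 -386.07] yaw -0.189 resid [0.07 0.47 0.28 0.3 ]
top [ 442.05 -384.95] yaw -0.188 resid [0.15 0.75 0.47 0.52]
side [ 442.88 -389.4 ] yaw -0.19 resid [0.65 0.82 0.75 0.76]
press
[[568.57 303.65  12.24   1.28]
 [559.51 247.39  12.79   0.21]
 [438.26 327.09  11.7    1.71]
 [430.61 270.35  11.45   0.61]]
tri [499.24 287.12] yaw -0.172 resid [0.56 0.82 1.3  1.3 ]
top [499.22 287.12] yaw -0.173 resid [1.12 0.65 1.08 1.13]
side [499.33 287.21] yaw -0.16 resid [0.3  0.5  1.53 1.33]
corners
[[604.85 106.31   7.78   1.98]
 [610.68 -10.01  12.38   0.67]
 [405.23  91.19  10.69   0.57]
 [412.48 -24.13  13.94   2.16]]
tri [508.31  40.84] yaw 0.069 resid [1.05 1.4  0.92 0.22]
top [507.43  40.62] yaw 0.07 resid [0.34 0.85 1.32 0.18]
side [508.81  39.84] yaw 0.06 resid [2.84 2.83 2.29 2.66]
tips
[[571.66  71.22  72.47   1.59]
 [576.8   16.97  72.5    0.61]
 [440.49  62.35  72.38   0.71]
 [444.43   7.39  94.34   1.05]]
tri [508.35  39.48] yaw 0.072 resid [1.06 0.92 0.32 0.58]
top [509.02  39.74] yaw 0.072 resid [1.27 0.61 1.31 2.54]
side [507.91  46.3 ] yaw -0.029 resid [ 4.48  3.95 14.74 16.96]
[[-0.9   0.44 -0.  ]
 [ 0.44  0.9  -0.  ]
 [ 0.   -0.   -1.  ]]
```

Triangulated poses, which agree with the given sizes, heights and reach:

| Object | x, y (mm) | Yaw (rad) |
|---|---|---|
| Base | 508, 40 | 0.070 |
| Pocket plate | 442, -386 | -0.189 |
| Press plate | 499, 287 | -0.172 |

Next I turn the tool and move towards the pocket plate.

Request:
step_arm(
  increments=[
    [0,0,0,0,0,-0.134,1],
    [0,0,0,0,0,-0.133,1],
    [-0.025,-0.04,0,0,0,0,1],
    [-0.025,-0.04,0,0,0,0,1],
    [-0.025,-0.04,0,0,0,0,1],
    [-0.025,-0.04,0,0,0,0,1],
    [-0.025,-0.04,0,0,0,0,1],
    [-0.025,-0.04,0,0,0,0,1],
  ],
  force=40,
)

```text
clock: 0.9
tool_pos: [367.5, 271.6, 238.9]
eef_rot: [-0.302, -3.127, 0.0]
force: [1.2, -0.4, 0.6]
opening: 85.4
grip_force: 0.0
```

Request:
step_arm(
  increments=[
    [-0.025,-0.04,0,0,0,0,1],
    [-0.025,-0.04,0,0,0,0,1],
    [-0.009,-0.035,0,0,0,0,1],
    [-0.009,-0.035,0,0,0,0,1],
    [-0.009,-0.035,0,0,0,0,1],
    [-0.009,-0.035,0,0,0,0,1],
    [-0.009,-0.035,0,0,0,0,1],
    [-0.009,-0.035,0,0,0,0,1],
  ],
)

```text
clock: 1.7
tool_pos: [413.6, -32.6, 239.0]
eef_rot: [-0.302, -3.127, -0.0]
force: [0.1, -0.1, 0.8]
opening: 85.6
grip_force: 0.0
```

Request:
step_arm(
  increments=[
    [-0.009,-0.035,0.01,0,0,0,1],
    [-0.009,-0.035,0.01,0,0,0,1],
    [-0.009,-0.035,0.01,0,0,0,1],
    [-0.009,-0.035,0.01,0,0,0,1],
    [-0.009,-0.035,0.01,0,0,0,1],
    [-0.009,-0.035,0.01,0,0,0,1],
    [-0.009,-0.035,0.01,0,0,0,1],
    [0,0,0,0,0,0,1],
  ],
)

```text
clock: 2.5
tool_pos: [427.5, -286.6, 167.0]
eef_rot: [-0.307, -3.124, -0.001]
force: [-0.1, 0.7, 0.5]
opening: 85.4
grip_force: 0.0
```

```bash
cat >> h.py <<'E'
def togo(x,y,z,yaw):
    "tool-frame shift (m) and rz (applied after the shift) to bring tool y onto object y"
    o=manip.observe();R=cv2.Rodrigues(o["eef_rot"])[0]
    d=R.T@(np.array([x,y,z])-o["tool_pos"])/1000
    a=np.arctan2(R[1,1],R[0,1])-(yaw+np.pi/2);a=(a+np.pi/2)%np.pi-np.pi/2
    np.set_printoptions(precision=4,suppress=True)
    print(o["clock"],o["tool_pos"],"tilt",R[2],"d",d,"rz",round(a,4),"F",o["force"],"op",o["opening"],"grip",o["grip_force"],"q",o["q"])
E
python3 -c "
from h import *
togo(442.5,-386,10,-.189)"
```

```text
2.5 [ 427.4531 -286.5505  167.012 ] tilt [ 0.003   0.0003 -1.    ] d [-0.0346 -0.0947  0.1569] rz -0.0071 F [-0.0863  0.6792  0.5164] op 85.3765473412011 grip 0.0 q [-0.6894 -0.0525  1.8093 -0.0011  1.3876 -2.0639]
```

Request:
step_arm(
  increments=[
    [-0.012,-0.032,0.01,0,0,-0.007,1],
    [-0.012,-0.032,0.01,0,0,0,1],
    [-0.0106,-0.0307,0.01,0,0,0,1],
    [0,0,0.03,0,0,0,1],
    [0,0,0.03,0,0,0,1],
    [0,0,0.02,0,0,0,1],
    [0,0,0.01,0,0,0,1],
    [0,0,0,0,0,0,1],
  ],
)

```text
clock: 3.3
tool_pos: [444.3, -381.7, 47.6]
eef_rot: [-0.291, -3.126, -0.004]
force: [-0.7, 0.0, 0.2]
opening: 85.4
grip_force: 0.0
```

```bash
python3 -c "
from h import *
togo(442.5,-386,10,-.189)
im=manip.capture('side');cv2.imwrite('pics/g1.png',cv2.resize(im[270:420,200:400,::-1],None,fx=4,fy=4,interpolation=cv2.INTER_CUBIC))"
```

```text
3.3 [ 444.2972 -381.744    47.6409] tilt [ 0.0028  0.0021 -1.    ] d [ 0.0009 -0.0046  0.0376] rz 0.0035 F [-0.7114  0.0206  0.1791] op 85.42862721518273 grip 0.0 q [-0.7974  0.2675  1.6979  0.0001  1.1796 -2.1827]
```

View pics/g1.png

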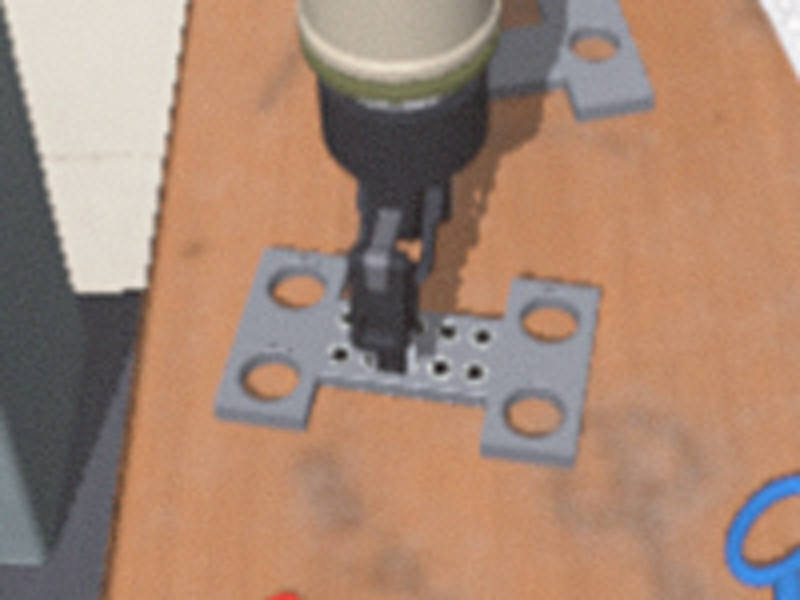

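The gripper stands centred above the waist, with the near fingertip at crop (392,365), and it lines up with both notches. I lower it and then grip.

Request:
step_arm(
  increments=[
    [0.001,-0.0045,0.01,0,0,0.003,1],
    [0,0,0.015,0,0,0,1],
    [0,0,0.008,0,0,0,1],
    [0,0,0.003,0,0,0,1],
    [0,0,0,0,0,0,1],
  ],
)

```text
clock: 3.85
tool_pos: [442.8, -386.9, 12.3]
eef_rot: [-0.296, -3.126, -0.002]
force: [-0.2, -0.3, 1.0]
opening: 85.5
grip_force: 0.0
```

Request:
step_arm(
  increments=[
    [0,0,0,0,0,0,0.5],
    [0,0,0,0,0,0,0.3],
    [0,0,0,0,0,0,0.3],
    [0,0,0,0,0,0,0.3],
    [0,0,0,0,0,0,0.3],
    [0,0,0,0,0,0,0.3],
  ],
  force=40,
)

```text
clock: 4.45
tool_pos: [443.8, -387.7, 14.2]
eef_rot: [0.296, 3.127, -0.001]
force: [-1.3, 2.6, 6.2]
opening: 44.1
grip_force: 40.8
```

Request:
step_arm(
  increments=[
    [0,0,-0.005,0,0,0,0.3],
    [0,0,-0.015,0,0,0,0.3],
    [0,0,-0.03,0,0,0,0.3],
    [0,0,-0.04,0,0,0,0.3],
    [0,0,-0.04,0,0,0,0.3],
    [0,0,0,0,0,0,0.3],
    [0,0,0,0,0,0,0.3],
  ],
  force=60,
)

```text
clock: 5.15
tool_pos: [444.0, -388.2, 145.4]
eef_rot: [0.296, 3.125, -0.004]
force: [-0.2, 1.0, -2.5]
opening: 43.4
grip_force: 61.6
```

```bash
python3 -c "
from h import *
togo(508.3,40.3,150,.07)
a=manip.capture('side')[200:400,180:440,::-1];b=manip.capture('top')[180:320,390:540,::-1]
f=lambda i:cv2.resize(i,(400,int(400*i.shape[0]/i.shape[1])),interpolation=cv2.INTER_CUBIC)
a,b=f(a),f(b);h=min(len(a),len(b));cv2.imwrite('pics/g2.png',np.hstack([a[:h],b[:h]]))"
```

```text
5.15 [ 444.0167 -388.1726  145.382 ] tilt [-0.0028 -0.002  -1.    ] d [ 0.0173  0.4329 -0.0056] rz -0.2588 F [-0.1526  1.0012 -2.4787] op 43.41761936155589 grip 61.62572979927063 q [-0.8053  0.1618  1.6277 -0.      1.3486 -2.1873]
```

View pics/g2.png

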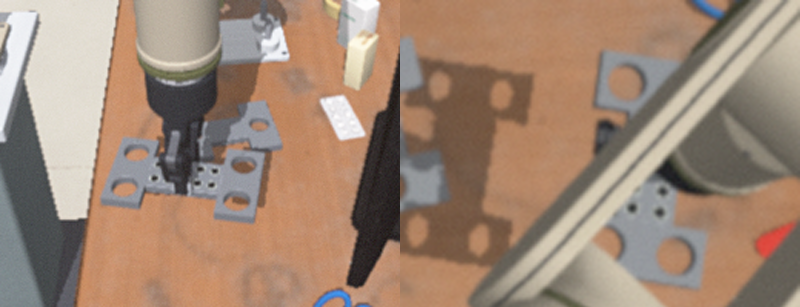

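The plate is held level at side crop (190,170), clear of the spare. I carry it over to the base.

Request:
step_arm(
  increments=[
    [0.0005,0.015,0,0,0,0,0.3],
    [0.001,0.03,0,0,0,0,0.3],
    [0.0016,0.04,0,0,0,0,0.3],
    [0.0016,0.04,0,0,0,0,0.3],
    [0.0016,0.04,0,0,0,0,0.3],
    [0.0016,0.04,0,0,0,0,0.3],
    [0.0016,0.04,0,0,0,0,0.3],
    [0.0016,0.04,0,0,0,0,0.3],
  ],
)

```text
clock: 6.05
tool_pos: [484.5, -102.7, 141.6]
eef_rot: [-0.296, -3.125, -0.001]
force: [1.3, -0.4, -2.6]
opening: 43.7
grip_force: 61.7
```

Request:
step_arm(
  increments=[
    [0.0016,0.04,0,0,0,0,0.3],
    [0.0016,0.04,0,0,0,0,0.3],
    [0.001,0.035,0,0,0,0,0.3],
    [0,0.02,0,0,0,0,0.3],
    [0,0.013,0,0,0,-0.08,0.3],
    [0,0,0,0,0,-0.09,0.3],
    [0,0,0,0,0,-0.089,0.3],
    [0,0,0,0,0,0,0.3],
  ],
)

```text
clock: 6.85
tool_pos: [508.0, 41.6, 141.6]
eef_rot: [0.114, -3.136, -0.001]
force: [-0.7, 0.7, -2.7]
opening: 43.3
grip_force: 61.7
```

```bash
python3 -c "
from h import *
togo(509.9,40.4,110,.07)"
```

```text
6.85 [508.0204  41.6172 141.5854] tilt [ 0.0033  0.0005 -1.    ] d [-0.0019 -0.0014  0.0316] rz 0.0024 F [-0.6869  0.7441 -2.7252] op 43.2709620091516 grip 61.709479093551636 q [-0.019  -0.0424  1.8476  0.0002  1.3396 -1.6623]
```

Request:
step_arm(
  increments=[
    [-0.001,-0.0007,0.012,0,0,0.002,0.3],
    [-0.001,-0.0007,0.02,0,0,0,0.3],
    [0,0,0,0,0,0,0.3],
    [0,0,0,0,0,0,0.3],
  ],
)

```text
clock: 7.25
tool_pos: [510.5, 39.5, 110.1]
eef_rot: [0.105, -3.137, -0.0]
force: [-0.2, 0.2, -1.8]
opening: 42.9
grip_force: 61.8
```

```bash
python3 -c "
from h import *
togo(509.9,40.4,44.2,.07)
a=manip.capture('side')[120:270,230:430,::-1];b=manip.capture('top')[150:300,200:400,::-1]
f=lambda i:cv2.resize(i,(400,int(400*i.shape[0]/i.shape[1])),interpolation=cv2.INTER_CUBIC)
cv2.imwrite('pics/g3.png',np.hstack([f(a),f(b)]))"
```

```text
7.25 [510.5414  39.482  110.0884] tilt [ 0.0028  0.0003 -1.    ] d [0.0004 0.0009 0.0659] rz -0.0034 F [-0.2055  0.2271 -1.7975] op 42.94285514354233 grip 61.78453087806702 q [-0.023  -0.0024  1.8691  0.0001  1.2777 -1.6604]
```

View pics/g3.png

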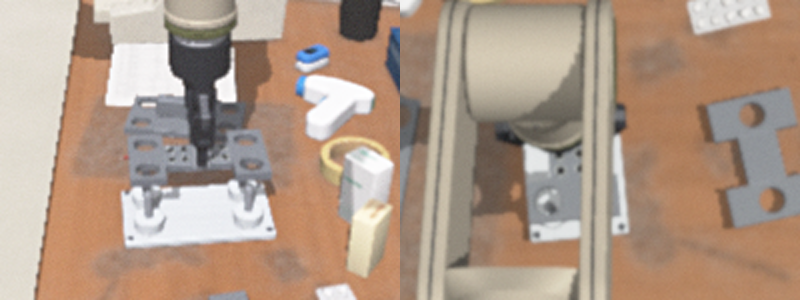

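The plate hovers above the posts. Side crop hole centres are about (147,143), (147,171), (245,139) and (250,166), and the top crop shows a post tip inside a hole at (548,203). I check the plate's centre against these holes.

```bash
python3 -c "
from h import *
uv=np.array([[147,143],[147,171],[245,139],[250,166]])/2+[230,120]-.25
for z in(102,108):
  P=onplane('side',uv,z);print(z,P,P.mean(0))
print(onplane('top',np.array([[550,204]])/2-[200,0]+[200,150]-.25,102),'expected hole -x+y',508.3-66-2,40.3-66*.07+28)
"
```

```text
102 [[444.54  72.6  102.  ]
 [444.98   8.75 102.  ]
 [574.34  77.43 102.  ]
 [575.98  15.03 102.  ]] [509.96  43.45 102.  ]
108 [[444.81  63.54 108.  ]
 [445.25   0.26 108.  ]
 [573.46  68.33 108.  ]
 [575.08   6.48 108.  ]] [509.65  34.65 108.  ]
[[438.88  59.34 102.  ]] expected hole -x+y 440.3 63.68
```

The centre agrees to about 2 mm in x. In y the side view puts it between 35 and 43 depending on height, which straddles 40 and fits the ±9 mm clearance. I lower it gently.

Request:
step_arm(
  increments=[
    [0.001,0.0008,0.015,0,0,-0.003,0.3],
    [0,0,0.015,0,0,0,0.3],
    [0,0,0.015,0,0,0,0.3],
    [0,0,0.008,0,0,0,0.3],
    [0,0,0.004,0,0,0,0.3],
    [0,0,0.003,0,0,0,0.3],
    [0,0,0,0,0,0,0.3],
  ],
)

```text
clock: 8.05
tool_pos: [510.6, 40.2, 51.1]
eef_rot: [0.112, -3.139, 0.0]
force: [-1.0, -0.4, -2.7]
opening: 43.5
grip_force: 61.8
```

Request:
step_arm(
  increments=[
    [0,0,0.002,0,0,0,0.3],
    [0,0,0.002,0,0,0,0.3],
    [0,0,0,0,0,0,0.3],
    [0,0,0,0,0,0,0.3],
  ],
)

```text
clock: 8.45
tool_pos: [510.7, 40.2, 47.4]
eef_rot: [-0.112, 3.139, -0.0]
force: [0.8, -0.2, -2.1]
opening: 43.2
grip_force: 61.8
```

Request:
step_arm(
  increments=[
    [0,0,0.0015,0,0,0,0.3],
    [0,0,0.0015,0,0,0,0.3],
    [0,0,0,0,0,0,0.3],
    [0,0,0,0,0,0,0.3],
  ],
)

```text
clock: 8.85
tool_pos: [510.8, 40.2, 44.5]
eef_rot: [-0.112, 3.139, -0.0]
force: [-0.8, 0.0, 1.0]
opening: 43.2
grip_force: 62.2
```

Request:
step_arm(
  increments=[
    [0,0,0.001,0,0,0,0.3],
    [0,0,0.001,0,0,0,0.3],
    [0,0,0,0,0,0,0.3],
  ],
)

```text
clock: 9.15
tool_pos: [510.9, 40.2, 44.3]
eef_rot: [0.112, -3.139, 0.0]
force: [-12.2, 0.1, 21.4]
opening: 43.2
grip_force: 64.8
```

Contact at TCP z 44.3, exactly as expected. I relieve the pressure, release and rise.

Request:
step_arm(
  increments=[
    [0,0,-0.0015,0,0,0,0.3],
    [0,0,0,0,0,0,0.6],
    [0,0,0,0,0,0,1],
    [0,0,0,0,0,0,1],
    [0,0,0,0,0,0,1],
    [0,0,0,0,0,0,1],
  ],
)

```text
clock: 9.75
tool_pos: [510.6, 40.2, 43.7]
eef_rot: [0.112, -3.139, -0.0]
force: [-1.1, -0.9, -0.8]
opening: 85.4
grip_force: 0.0
```

Request:
step_arm(
  increments=[
    [0,0,-0.01,0,0,0,1],
    [0,0,-0.03,0,0,0,1],
    [0,0,-0.04,0,0,0,1],
    [0,0,-0.04,0,0,0,1],
    [0,0,0,0,0,0,1],
  ],
)

```text
clock: 10.25
tool_pos: [514.8, 40.2, 171.7]
eef_rot: [-0.111, 3.128, -0.001]
force: [1.6, -0.6, 0.4]
opening: 85.6
grip_force: 0.0
```

```bash
python3 -c "
from h import *
togo(499.2,287.1,27,-.172)
a=manip.capture('side')[130:260,250:410,::-1]
cv2.imwrite('pics/g4.png',cv2.resize(a,None,fx=4,fy=4,interpolation=cv2.INTER_CUBIC))"
```

```text
10.25 [514.7959  40.1681 171.6692] tilt [-0.0117 -0.0011 -0.9999] d [-0.0003  0.2476  0.1444] rz 0.2432 F [ 1.574  -0.6296  0.3602] op 85.62955416220514 grip 0.0 q [-0.0215 -0.066   1.8135  0.      1.3823 -1.6635]
```

View pics/g4.png

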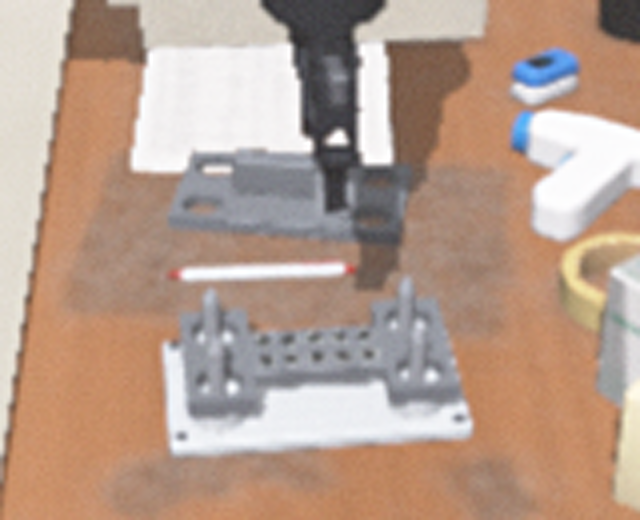

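The pocket plate lies flat on the shoulders with all four posts through it, at crop (315,355). Now I move to the press plate.

Request:
step_arm(
  increments=[
    [0,0.025,0,0,0,0,1],
    [0,0.04,0,0,0,0,1],
    [0,0.04,0,0,0,0,1],
    [0,0.04,0,0,0,0,1],
    [0,0.04,0,0,0,0.06,1],
    [0,0.04,0,0,0,0.09,1],
    [0,0.02,0,0,0,0.09,1],
    [0,0,0,0,0,0,1],
  ],
)

```text
clock: 11.1
tool_pos: [497.5, 287.0, 162.8]
eef_rot: [-0.263, -3.129, 0.0]
force: [-0.7, 0.0, 0.4]
opening: 85.4
grip_force: 0.0
```

```bash
python3 -c "
from h import *
togo(499.2,287.1,33,-.172)"
```

```text
11.1 [497.5173 287.0355 162.7936] tilt [ 0.0015 -0.0003 -1.    ] d [-0.0018  0.0004  0.1298] rz 0.0041 F [-0.6917  0.0025  0.3681] op 85.3849618619229 grip 0.0 q [ 0.4337  0.1109  1.6505  0.0006  1.3815 -0.9694]
```

Request:
step_arm(
  increments=[
    [-0.0018,0.0004,0.03,0,0,0.004,1],
    [0,0,0.04,0,0,0,1],
    [0,0,0.03,0,0,0,1],
    [0,0,0.02,0,0,0,1],
    [0,0,0.0095,0,0,0,1],
    [0,0,0,0,0,0,1],
    [0,0,0,0,0,0,1],
  ],
)

```text
clock: 11.8
tool_pos: [501.0, 284.6, 35.2]
eef_rot: [0.271, 3.129, 0.001]
force: [0.5, -0.1, 0.3]
opening: 85.4
grip_force: 0.0
```

Request:
step_arm(
  increments=[
    [0,0,0,0,0,0,0.6],
    [0,0,0,0,0,0,0.35],
    [0,0,0,0,0,0,0.1],
    [0,0,0,0,0,0,0.1],
    [0,0,0,0,0,0,0.1],
    [0,0,0,0,0,0,0.1],
    [0,0,0,0,0,0,0.1],
  ],
  force=60,
)

```text
clock: 12.5
tool_pos: [501.0, 285.3, 35.2]
eef_rot: [0.271, 3.129, 0.001]
force: [-1.4, 1.1, 5.4]
opening: 20.8
grip_force: 60.5
```

Request:
step_arm(
  increments=[
    [0,0,-0.005,0,0,0,0.1],
    [0,0,-0.015,0,0,0,0.1],
    [0,0,-0.03,0,0,0,0.1],
    [0,0,-0.04,0,0,0,0.1],
    [0,0,-0.03,0,0,0,0.1],
    [0,0,-0.02,0,0,0,0.1],
    [0,0,0,0,0,0,0.1],
    [0,0,0,0,0,0,0.1],
  ],
)

```text
clock: 13.3
tool_pos: [500.3, 284.7, 174.2]
eef_rot: [0.271, 3.13, 0.0]
force: [-0.9, -0.5, -3.6]
opening: 20.6
grip_force: 59.5
```

```bash
python3 -c "
from h import *
togo(510.4,40.4,170,.07)"
```

```text
13.3 [500.2992 284.6887 174.2409] tilt [-0.0002  0.0001 -1.    ] d [-0.052  -0.2389  0.0042] rz -0.2428 F [-0.8631 -0.5304 -3.5659] op 20.639389852032668 grip 59.531614780426025 q [ 0.4283  0.1037  1.6368 -0.0001  1.4009 -0.9697]
```

Request:
step_arm(
  increments=[
    [-0.004,-0.018,0,0,0,0,0.1],
    [-0.008,-0.036,0,0,0,0,0.1],
    [-0.009,-0.04,0,0,0,0,0.1],
    [-0.009,-0.04,0,0,0,0,0.1],
    [-0.009,-0.04,0,0,0,0,0.1],
    [-0.007,-0.036,0,0,0,0,0.1],
    [-0.004,-0.02,0,0,0,0,0.1],
    [-0.002,-0.009,0,0,0,-0.06,0.1],
  ],
)

```text
clock: 14.1
tool_pos: [508.9, 38.1, 171.7]
eef_rot: [-0.18, -3.132, 0.001]
force: [0.4, 0.8, -2.8]
opening: 20.5
grip_force: 59.6
```

Request:
step_arm(
  increments=[
    [0,0,0,0,0,-0.09,0.1],
    [0,0,0,0,0,-0.093,0.1],
    [0,0,0,0,0,0,0.1],
    [0,0,0,0,0,0,0.1],
  ],
)

```text
clock: 14.5
tool_pos: [509.5, 40.4, 172.6]
eef_rot: [0.106, -3.137, -0.0]
force: [-0.3, -0.1, -3.8]
opening: 20.4
grip_force: 59.6
```

```bash
python3 -c "
from h import *
togo(510.4,40.4,130,.07)"
```

```text
14.5 [509.5133  40.4286 172.6155] tilt [ 0.0029  0.0002 -1.    ] d [-0.001  -0.0001  0.0426] rz -0.0025 F [-0.3022 -0.1412 -3.7564] op 20.386044038777044 grip 59.63765859603882 q [-0.0211 -0.0669  1.8126 -0.      1.3988 -1.6594]
```

Request:
step_arm(
  increments=[
    [-0.001,0,0.014,0,0,-0.002,0.1],
    [0,0,0.02,0,0,0,0.1],
    [0,0,0.01,0,0,0,0.1],
    [0,0,0,0,0,0,0.1],
    [0,0,0,0,0,0,0.1],
  ],
)

```text
clock: 15.0
tool_pos: [511.3, 40.5, 130.0]
eef_rot: [0.113, -3.139, -0.0]
force: [0.7, 0.1, -2.7]
opening: 20.6
grip_force: 59.6
```

```bash
python3 -c "
from h import *
togo(510.4,40.4,77.2,.07)
a=manip.capture('side')[130:260,250:410,::-1]
cv2.imwrite('pics/g5.png',cv2.resize(a,None,fx=4,fy=4,interpolation=cv2.INTER_CUBIC))"
```

```text
15.0 [511.3284  40.5103 130.0349] tilt [ 0.0008  0.     -1.    ] d [ 0.0009 -0.      0.0528] rz 0.0018 F [ 0.723   0.0924 -2.665 ] op 20.634777193460433 grip 59.57368791103363 q [-0.0209 -0.0241  1.8519 -0.      1.3146 -1.6635]
```

View pics/g5.png

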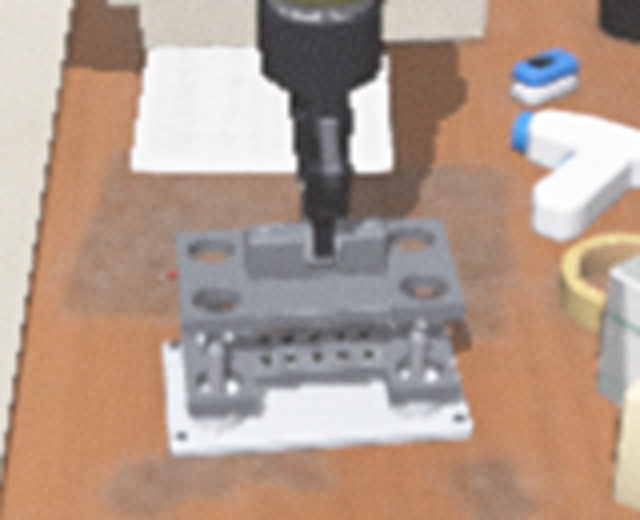

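The press plate hovers level and aligned above the posts. Its holes are at crop (209,250), (216,299), (412,237) and (425,287), directly above the post tips. I lower it.

```bash
python3 -c "
from h import *
uv=np.array([[209,250],[216,299],[412,237],[425,287]])/4+[250,130]-.4
P=onplane('side',uv,105);print(P,P.mean(0))"
```

```text
[[441.04  64.19 105.  ]
 [445.97   8.4  105.  ]
 [574.97  74.76 105.  ]
 [578.83  16.84 105.  ]] [510.2   41.05 105.  ]
```

Request:
step_arm(
  increments=[
    [0.001,0,0.012,0,0,0,0.1],
    [0,0,0.015,0,0,0,0.1],
    [0,0,0.01,0,0,0,0.1],
    [0,0,0.006,0,0,0,0.1],
    [0,0,0.003,0,0,0,0.1],
    [0,0,0,0,0,0,0.1],
    [0,0,0,0,0,0,0.1],
  ],
)

```text
clock: 15.75
tool_pos: [510.9, 40.4, 84.7]
eef_rot: [-0.113, 3.139, -0.0]
force: [0.4, 0.9, -3.4]
opening: 20.6
grip_force: 59.6
```

Request:
step_arm(
  increments=[
    [0,0,0.003,0,0,0,0.1],
    [0,0,0.002,0,0,0,0.1],
    [0,0,0.001,0,0,0,0.1],
    [0,0,0,0,0,0,0.1],
    [0,0,0,0,0,0,0.1],
  ],
)

```text
clock: 16.25
tool_pos: [510.6, 40.4, 78.3]
eef_rot: [0.113, -3.14, 0.0]
force: [-0.3, -0.6, -3.3]
opening: 20.3
grip_force: 59.6
```

Request:
step_arm(
  increments=[
    [0,0,0.001,0,0,0,0.1],
    [0,0,0.001,0,0,0,0.1],
    [0,0,0,0,0,0,0.1],
    [0,0,0,0,0,0,0.1],
  ],
)

```text
clock: 16.65
tool_pos: [510.8, 40.4, 77.2]
eef_rot: [-0.113, 3.139, -0.0]
force: [-4.6, -0.5, 5.3]
opening: 20.7
grip_force: 60.7
```

Contact at exactly 77.2. I release and retreat.

Request:
step_arm(
  increments=[
    [0,0,0,0,0,0,0.3],
    [0,0,0,0,0,0,0.6],
    [0,0,0,0,0,0,1],
    [0,0,0,0,0,0,1],
    [0,0,0,0,0,0,1],
  ],
)

```text
clock: 17.15
tool_pos: [510.6, 40.4, 76.3]
eef_rot: [-0.113, 3.139, -0.0]
force: [0.4, 0.2, -0.1]
opening: 81.7
grip_force: 0.0
```

Request:
step_arm(
  increments=[
    [0,0,-0.01,0,0,0,1],
    [0,0,-0.03,0,0,0,1],
    [0,0,-0.04,0,0,0,1],
    [0,0,-0.03,0,0,0,1],
    [0,0,-0.01,0,0,0,1],
    [0,0,0,0,0,0,1],
    [0,0,0,0,0,0,1],
  ],
)

```text
clock: 17.85
tool_pos: [510.0, 40.4, 195.2]
eef_rot: [0.113, -3.138, -0.0]
force: [-0.7, -0.5, -0.6]
opening: 85.4
grip_force: 0.0
```

```bash
python3 -c "
from h import *
togo(510.4,40.4,200,.07)
a=manip.capture('side')[130:310,250:410,::-1]
cv2.imwrite('pics/g6.png',cv2.resize(a,None,fx=3.3,fy=3.3,interpolation=cv2.INTER_CUBIC))"
```

```text
17.85 [509.9905  40.3956 195.2159] tilt [ 0.0013  0.0001 -1.    ] d [-0.0004 -0.     -0.0048] rz 0.0022 F [-0.6952 -0.5052 -0.5555] op 85.36195403516527 grip 0.0 q [-0.0212 -0.0841  1.7868 -0.      1.4401 -1.6642]
```

View pics/g6.png

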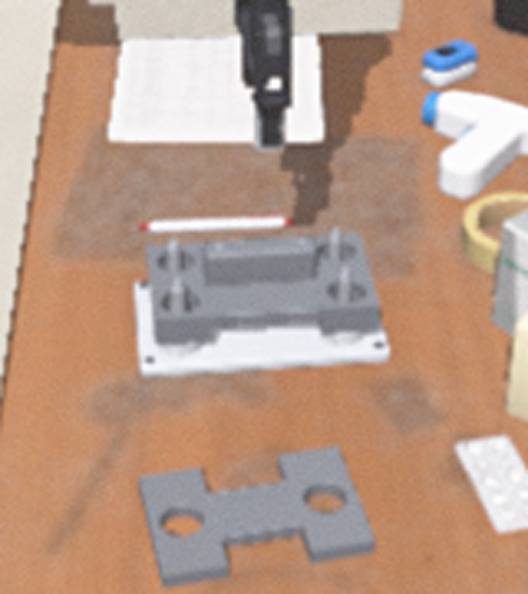

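Both plates lie flat, with posts standing through all four holes at crop (174,258), (178,293), (336,245) and (346,282). The spare plate has not moved and the gripper is clear, so I hand the job in.

```bash
python3 -c "
from bench import manip
print(manip.job_done())"
```

```text
the job is handed in; nothing more can be done
None
```

The press jig is made up and handed in at about 18 s: the pocket plate lies flat on the post shoulders, the press plate lies flat on it, both are released, and the spare plate was not touched; the hand-in call gave no verdict.

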